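# Lock the gluing jig and hover an insole cover over its glued base

## Task

Both insole layers carry contact glue that grabs at the first touch, so the cover must be lined up in the air. First lock the gluing jig by sliding its bolt fully home into the red keeper; then pick the black cover off the drying rack, carry it over the tool caddy without bumping it, and stop with it level about one centimetre above the green base on the jig, toe over toe and heel over heel, without ever touching the jig with it. Finish there, still holding the cover still in the air; leave the blue cover and the other things on the bench where they are.

Things in the scene. Friction and masses are not known exactly. Their poses are not given: they have to be found in the camera images.
- bolt (a joint): travel of the steel barrel bolt on the gluing jig, in m: it starts anywhere in 0 to 0.012 (withdrawn) and stops at 0.040 (fully home in the red keeper); its tip then lies under the red bridge; it slides along the jig's +x with about 2 N of friction plus 8 N per m/s, and stays where it is left
- bolt_knob (a point): centre of the bolt's black upright knob, 14 mm along the slide (jig x), 16 mm across (jig y), 30 mm tall; the point moves with the bolt; its axes are the jig's. It stands 71 mm above the table; the bolt's steel guides and red keeper on either side rise to 44 mm above the table, so fingers coming from above may reach down to there, on any side of the knob
- jig: gluing jig, fixed to the table: plywood board 300 x 210 x 18 mm; origin at the centre of its underside, x along its length, z up. Along y = -30 mm stands a wooden foot-shaped form carrying the green base layer (left foot, toe towards +x), 58 mm high above the table in all; the bolt runs along y = +80 mm
- base_toe (a point): point on the top face of the green base (58 mm above the table), on its midline at the toe end: jig x = +100 mm, y = -30 mm; axes as the jig's. The green base's outline is 4 mm smaller all round than a cover's (waist 50 mm wide)
- base_heel (a point): point on the top face of the green base, on its midline at the heel end: jig x = -80 mm, y = -30 mm (180 mm from base_toe)
- cover_black: stiff black left-foot insole cover, 240 mm long (x from -112 to +128 mm), 10 mm thick, about 90 g, loose. Origin on its underside in the middle of its straight waist and close below its centre of mass; x points to the toe, z up. The waist is 58 mm wide (along y) with straight parallel edges from x = -60 to +22 mm; the forefoot is 82 mm wide, the heel 64 mm. Which side of the rack it lies on varies
- cover_toe (a point): point on the underside of the black cover, on its midline at x = +100 mm; it belongs over base_toe
- cover_heel (a point): point on the underside of the black cover, on its midline at x = -80 mm; it belongs over base_heel
- cover_blue: blue right-foot insole cover of the same size as the black one, loose, on the other side of the rack, 140 mm from it; to be left alone. Origin and axes as the black cover's
- drying_rack: drying rack, fixed: grey plate 180 x 300 x 8 mm with two aluminium bars along y at x = -70 and +70 mm, tops 40 mm above the table, on which both covers lie side by side with toes towards +x; under the waists there is 32 mm of free air above the plate. Origin at the centre of its underside
- tool_caddy: dark steel tool caddy between rack and jig, fixed: trough 260 (x) x 44 (y) x 80 mm high, with orange and yellow scissors and pens standing in it up to 130 mm above the table. Origin at the centre of its underside
- glue_tin: yellow-labelled glue tin, 60 mm in diameter, 90 mm high, loose bystander; origin at the centre of its underside
- tape_roll: brown tape roll lying flat, 84 mm in diameter, 24 mm high, loose bystander; origin at the centre of its underside
- primer_bottle: white bottle with black cap, 60 mm in diameter, 150 mm high, loose bystander; origin at the centre of its underside
- sanding_block: cork sanding block 100 x 60 x 35 mm, loose bystander; origin at the centre of its underside
- mug: blue mug, 76 mm in diameter, 85 mm high, loose bystander; origin at the centre of its underside

How it is judged:
By the outcome, as a careful person would: the job done as asked, in the order asked, and still so for the second after the job is handed in, while the arm keeps its last pose, push and grip.
It also fails if it takes over 64 s, if anything falls off the work surface, if the arm or the gripper's body presses on something with over 40 N, if the wrist force passes 120 N, or if a joint passes its speed limit or range.

## Robot

A 6-joint arm with a two-finger parallel gripper is mounted at the origin on the work surface. World frame = base frame: x ahead of the robot, y to its left, z up, the work surface at z = 0. Lengths are in m, angles in degrees, forces in N, time in s.
With the tool pointing down it reaches from about 0.35 to 0.85 m from the base axis. Payload 8.1 kg.
Tool frame: the origin (TCP) lies midway between the tips of the shut fingers; the grasp point (between the pads) lies 19 mm behind it; z points along the fingers, y is the line along which they close (so a half turn about z gives the same grasp; the last joint's range is limited). The gripper opens to 93 mm and grips with 3 to 60 N. Pads are 15 mm wide; open, the fingers measure 128 mm over their backs; the gripper's body (75 mm by 188 mm) begins 65 mm behind the grasp point.
Start: joints at [68.961, 7.471, 85.268, -0, 87.261, -4.893], TCP at [0.167, 0.576, 0.219] pointing down, gripper open.
Joint ranges: [-169.43, 169.43], [-51.17, 129.36], [1.28, 143.12], [-76.62, 256.62], [0, 156.53], [-152.29, 152.29]. Speed limits (degrees/s): [136.94, 136.94, 159.86, 180, 180, 180].

## Interface

Orientations are given as [roll, pitch, yaw] about the fixed x, y, z axes, in that order (R = Rz(yaw) Ry(pitch) Rx(roll)).
In Python, from workcell import sense, camera, camera_info, sign_off gives the robot as it stands.
- The arm moves only by the tool apply_moves, never from a script. Its argument "deltas" is text: rows parted by semicolons, each of 7 numbers parted by spaces: the opening, from 0 (shut) to 1 (fully open), then the shift along the tool's x, y, z scaled (see below), then the turn, a rotation vector about the tool's x, y, z scaled (see below). A call has 1 to 8 rows; each row shifts and turns the commanded pose from where the row before left it, along the tool's axes as they then stand; what a row does not reach is not made up. The controller multiplies each number of a shift by 0.4 m and each number of a turn by 90 degrees. A row lasts 1/10 s, in which the tool goes at most 50 mm and 8.59 degrees, less where a joint would pass 70% of its speed; a pose out of reach is approached as far as the arm can. A call with a number of a shift or a turn outside -1 to 1 is refused whole. A call with a gripper value outside its range is refused whole. The fingers move at their own pace and stop on an object; "force" is the grip in N (left out, the last holds). Time passes only in rows, so rows that do not move let the fingers close. It gives the time, the measured TCP pose, the force, the opening and the grip force at its end, in the units of the state.
- sense(): the state, without advancing time (a new reading comes with each control period).
- camera(name): name is "scene" or "top" or "wrist"; returns (picture, depth): 480x640x3 uint8, red, green, blue; 480x640 float32, m along the optical axis (not along the pixel's ray), 0 where there is no reading.
- camera_info(name): a dict with "fx", "fy", "cx", "cy" (pixels), "dist_coeffs" ([k1, k2, p1, p2, k3] as OpenCV has them; the pictures are not rectified), "R" (3x3) and "t" (3): a world point X has camera coordinates R X + t. Camera axes: x right, y down, z forward; pixel columns grow to the right and rows downward; lengths in m; the calibration is good to about 2 mm. A picture is of the moment at which its call begins: read the wrist's pose just before it. camera_info takes no time and is no camera call; for the wrist camera it gives the pose at the moment of the call.
- sign_off(): hands the job in; it is judged then, once.
The state is a dict: "clock": time; "joint_positions": joint angles; "qd": joint speeds; "tau": joint torques, N m; "tool_pos": TCP position; "tcp_rot": TCP orientation; "force": force on the tool from outside, world axes, zero at the start; "moment": the same for the moment, N m; "gripper_width": finger opening in m; "grip_force": force on a finger pad.
Only numpy, scipy, OpenCV 4.12 (cv2) and the standard library are available. Lean on these libraries where they do the work, as an engineer would, in place of code of your own. Each camera call takes 0.05 s, during which the arm holds its last target. There are 200 camera calls.

## Working session

There is one attempt and no reset: what is moved stays moved. The work goes in short steps, Python scripts to look and compute and a tool call to move; the robot and the scene stay as the last step left them, time stands still between calls to the robot, and variables do not carry over. Pictures are saved under pics/ and viewed, at most 12 in all, crops included, and the job is handed in when it is done.

Besides the shell and the picture viewer there is one more tool, called after "Call:" in YAML: its name, and indented under it one key for each argument. apply_moves: Moves the arm, as the interface text tells. Shifts and turns lie within -1 to 1; 1 stands for 0.4 m of shift or 90 degrees of turn. Its arguments: {"type":"object","properties":{"deltas":{"type":"string"},"force":{"type":"number"}},"required":["deltas"]}

```bash
mkdir -p pics; ls; python3 - <<'E'
from workcell import *
import cv2,numpy as np
for n in("top","scene"):
    p,d=camera(n);i=camera_info(n);cv2.imwrite(f"pics/{n}0.png",p[:,:,::-1]);np.savez(f"{n}0.npz",p=p,d=d)
    print(n,i)
s=sense();print(s)
E
```

```text
pics
top {'fx': 508.1163310708147, 'fy': 508.1163310708147, 'cx': 320.0662828758143, 'cy': 235.54042611844486, 'dist_coeffs': array([-0.11147101,  0.        ,  0.        ,  0.        ,  0.        ]), 'R': array([[-0.00280611, -0.99997161, -0.00699313],
       [-0.98117987,  0.00410345, -0.19305241],
       [ 0.19307562,  0.00631979, -0.98116353]]), 't': array([-0.03059779,  0.60001648,  1.49563907])}
scene {'fx': 470.0849287789354, 'fy': 470.0849287789354, 'cx': 320.6949742587569, 'cy': 229.85760339023057, 'dist_coeffs': array([-0.012343,  0.      ,  0.      ,  0.      ,  0.      ]), 'R': array([[-0.64992874,  0.75978569,  0.01784214],
       [ 0.4245546 ,  0.38244032, -0.82066607],
       [-0.63035388, -0.5257995 , -0.57112947]]), 't': array([ 0.41054491, -0.15796669,  1.68897485])}
{'clock': 0.1, 'joint_positions': array([ 6.89612138e+01,  7.51436708e+00,  8.53224337e+01, -7.59685701e-04,
        8.72622139e+01, -4.89369990e+00]), 'qd': array([-0.02922209, -0.06966226, -0.17971847, -0.0453427 ,  0.02597186,
        0.03731515]), 'tau': array([ 2.58035754e-03, -5.61338818e+01, -4.93093443e+01,  7.72401458e-02,
        2.90833233e-02, -1.09995685e-04]), 'tool_pos': array([0.16664475, 0.57585209, 0.21766078]), 'tcp_rot': array([-1.79901281e+02, -7.69069340e-03,  1.63854944e+02]), 'force': array([-0.52626078,  0.71682622,  0.55247831]), 'moment': array([-0.00821145, -0.02718987,  0.02838626]), 'grip_force': 0.0, 'gripper_width': 0.09312112519403529}
```

View pics/top0.png

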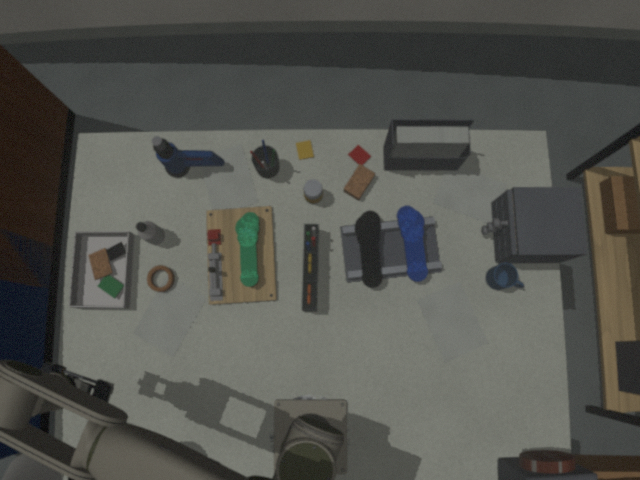

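View pics/scene0.png

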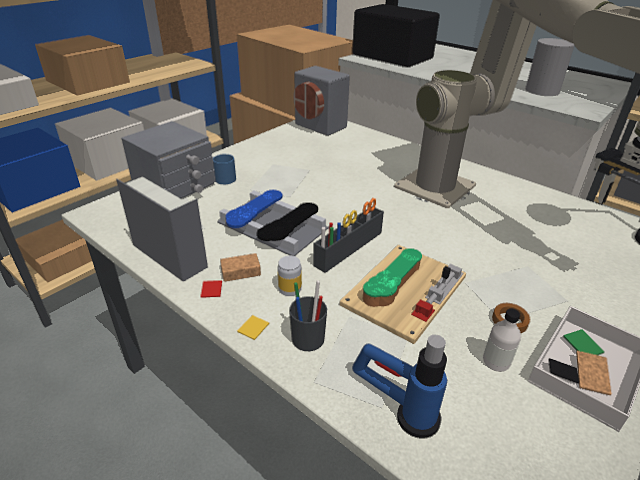

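The top view shows the jig at about (240,255), with the green base at (248,250), the red keeper at (214,236) and the bolt around (214,268). The caddy is at (311,268), the black cover at (369,250) and the blue cover at (413,243). The scene view agrees: the black cover lies on the caddy side of the rack.

```bash
cat > h.py <<'E'
import cv2,numpy as np
from workcell import *
def ray(uv,i,z):
    uv=np.asarray(uv,float).reshape(-1,1,2)
    K=np.array([[i['fx'],0,i['cx']],[0,i['fy'],i['cy']],[0,0,1]])
    n=cv2.undistortPoints(uv,K,np.asarray(i['dist_coeffs'])).reshape(-1,2)
    R=np.asarray(i['R']);C=-R.T@np.asarray(i['t'])
    d=np.c_[n,np.ones(len(n))]@R
    return C+d*((z-C[2])/d[:,2])[:,None]
def proj(X,i):
    K=np.array([[i['fx'],0,i['cx']],[0,i['fy'],i['cy']],[0,0,1]])
    R=np.asarray(i['R'])
    return cv2.projectPoints(np.asarray(X,float).reshape(-1,1,3),cv2.Rodrigues(R)[0],np.asarray(i['t']),K,np.asarray(i['dist_coeffs']))[0].reshape(-1,2)
def big(m):
    cs,_=cv2.findContours(m.astype(np.uint8),cv2.RETR_EXTERNAL,cv2.CHAIN_APPROX_NONE)
    return max(cs,key=cv2.contourArea)[:,0,:]
def axis(P,flip=1):
    """P: contour points (world xy); long axis via minAreaRect; returns ends"""
    (c,wh,a)=cv2.minAreaRect(P.astype(np.float32)*1000)
    b=cv2.boxPoints((c,wh,a))/1000
    return np.array(c)/1000,np.array(wh),b
E
python3 - <<'E'
from h import *
q=np.load("top0.npz");p=q['p'];i=camera_info("top")
hsv=cv2.cvtColor(p,cv2.COLOR_RGB2HSV);H,S,V=cv2.split(hsv)
def roi(m,x0,x1,y0,y1):
    z=np.zeros_like(m,bool);z[y0:y1,x0:x1]=m[y0:y1,x0:x1];return z
g=roi((H>50)&(H<90)&(S>100),200,285,200,310)
b=roi((V<45),345,390,205,292)
bl=roi((H>105)&(H<130)&(S>150),390,435,200,290)
bo=roi((H>8)&(H<28)&(S>60)&(V>80),195,285,195,310)
rd=roi(((H<6)|(H>174))&(S>150),200,230,220,250)
for n,m,z in(("green",g,.058),("black",b,.05),("blue",bl,.05),("board",bo|g,.018),("red",rd,.044)):
    c=big(m);P=ray(c,i,z)[:,:2];ce,wh,bx=axis(P);print(n,len(c),ce.round(4),wh.round(1),bx.round(3).tolist())
w=camera_info("wrist");R=w['R'];print("wrist C",-R.T@w['t'],R.round(3).tolist(),w['fx'],w['dist_coeffs'])
cv2.imwrite("pics/c.png",cv2.resize(p[190:320,190:440,::-1],None,fx=3.2,fy=3.2,interpolation=cv2.INTER_CUBIC))
E
```

```text
green 157 [0.5603 0.1847] [223.3  67.9] [[0.4449999928474426, 0.20499999821186066], [0.45399999618530273, 0.1379999965429306], [0.675000011920929, 0.164000004529953], [0.6669999957084656, 0.23199999332427979]]
black 170 [ 0.5604 -0.1813] [230.1  74.5] [[0.4449999928474426, -0.1459999978542328], [0.44600000977516174, -0.22100000083446503], [0.6759999990463257, -0.2160000056028366], [0.675000011920929, -0.1420000046491623]]
blue 17 [ 0.6187 -0.2973] [19.5  9. ] [[0.609000027179718, -0.3009999990463257], [0.6150000095367432, -0.3070000112056732], [0.6290000081062317, -0.2939999997615814], [0.6230000257492065, -0.28700000047683716]]
board 349 [0.5499 0.2169] [297.8 207.6] [[0.39399999380111694, 0.3109999895095825], [0.40799999237060547, 0.10400000214576721], [0.7049999833106995, 0.12300000339746475], [0.6919999718666077, 0.33000001311302185]]
red 1 [0.5995 0.2968] [0. 0.] [[0.5989999771118164, 0.296999990940094], [0.5989999771118164, 0.296999990940094], [0.5989999771118164, 0.296999990940094], [0.5989999771118164, 0.296999990940094]]
wrist C [0.10296345 0.59457478 0.38291301] [[0.278, 0.96, -0.002], [0.932, -0.27, 0.243], [0.233, -0.069, -0.97]] 341.99290716688307 [-0.03405802  0.          0.          0.          0.        ]
```

View pics/c.png

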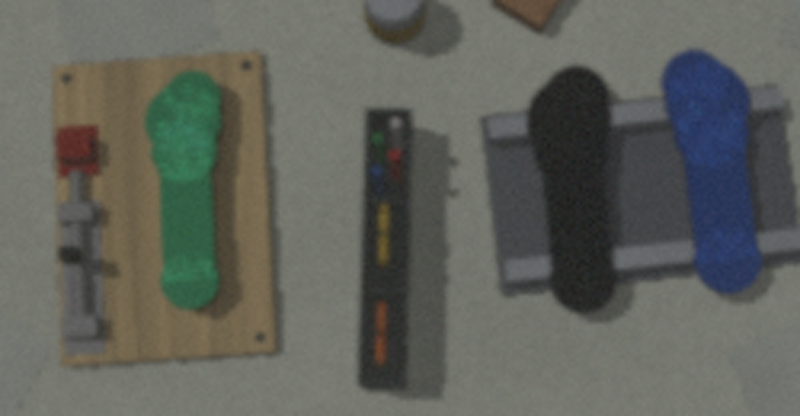

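The crop confirms the layout: knob at crop (70,255), toes up, black cover on the caddy side, everything turned a few degrees. I'll bring the wrist camera over the jig for finer measurement.

Call:
apply_moves:
  deltas: "0.9 0 0 0 0 0 -0.0735; 0.9 0 0 0 0 0 -0.0735; 0.9 0 0 0 0 0 -0.0735; 0.9 -0.068 -0.086 -0.0055 0 0 0; 0.9 -0.068 -0.086 -0.0055 0 0 0; 0.9 -0.068 -0.086 -0.0055 0 0 0; 0.9 -0.068 -0.086 -0.0055 0 0 0; 0.9 -0.068 -0.086 -0.0055 0 0 0"

```text
clock: 0.9
tool_pos: [0.3143, 0.4119, 0.2293]
tcp_rot: [-180.0, -0.0, -176.3]
force: [0.7, 0.4, 0.3]
gripper_width: 0.0833
grip_force: 0.0
```

Call:
apply_moves:
  deltas: "0 -0.068 -0.086 -0.0055 0 0 0; 0 -0.068 -0.086 -0.0055 0 0 0; 0 -0.068 -0.086 -0.0055 0 0 0; 0 -0.068 -0.086 -0.0055 0 0 0; 0 -0.068 -0.086 -0.0055 0 0 0; 0 0 0 0 0 0 0; 0 0 0 0 0 0 0; 0 0 0 0 0 0 0"

```text
clock: 1.7
tool_pos: [0.4597, 0.2512, 0.2402]
tcp_rot: [180.0, -0.1, -176.3]
force: [-0.4, -0.1, -0.7]
gripper_width: 0.0245
grip_force: 0.0
```

```bash
python3 - <<'E'
from h import *
s=sense();i=camera_info("wrist");p,d=camera("wrist")
np.savez("w1.npz",p=p,d=d,**{k:np.asarray(v) for k,v in i.items()})
print(s['clock'],s['tool_pos'],s['tcp_rot'],s['force'],s['gripper_width'])
cv2.imwrite("pics/w1.png",p[:,:,::-1])
E
```

```text
1.7 [0.45970989 0.25119354 0.24020704] [ 1.79993220e+02 -5.84740718e-02 -1.76273846e+02] [-0.43856356 -0.1286944  -0.66019032] 0.02454250006693594
```

View pics/w1.png

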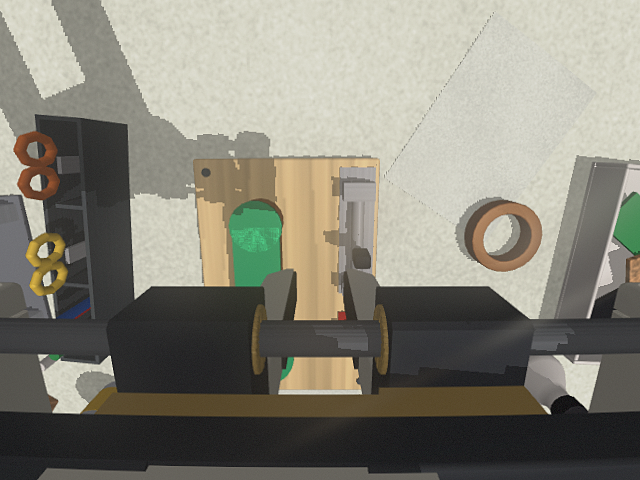

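The wrist view (image up = −x) shows the heel of the base at (257,225) and the knob at (362,258), but the gripper hides the rest. I'll shift further forward and up to see the whole jig.

Call:
apply_moves:
  deltas: "0 -0.1 0 -0.04 0 0 0; 0 -0.1 0 -0.04 0 0 0; 0 -0.1 0 -0.04 0 0 0; 0 -0.1 0 -0.04 0 0 0; 0 0 0 0 0 0 0; 0 0 0 0 0 0 0; 0 0 0 0 0 0 0"

```text
clock: 2.45
tool_pos: [0.6187, 0.262, 0.3041]
tcp_rot: [-180.0, -0.1, -176.2]
force: [0.3, -0.6, -0.6]
gripper_width: 0.0003
grip_force: 0.0
```

```bash
cat >> h.py <<'E'
def info_shot(f):
    s=sense();i=camera_info("wrist");p,d=camera("wrist")
    np.savez(f+".npz",p=p,d=d,**{k:np.asarray(v) for k,v in i.items()})
    cv2.imwrite(f"pics/{f}.png",p[:,:,::-1])
    print("t",s['clock'],s['tool_pos'].round(4),s['tcp_rot'].round(2),s['force'].round(2),s['gripper_width'])
    return p,d,i
def line(P):
    vx,vy,x,y=cv2.fitLine(P.astype(np.float32),cv2.DIST_HUBER,0,1e-5,1e-5).ravel()
    s=np.sign(vx) or 1
    return np.array([x,y]),np.array([vx,vy])*s
def waist(P,o,yaw,x0,x1,hw):
    """P world contour, rough origin/yaw; fit straight edges with local x in x0..x1; returns midline y offset, yaw, width"""
    for _ in range(4):
        c,s=np.cos(yaw),np.sin(yaw);L=(P-o)@np.array([[c,-s],[s,c]])
        m=(L[:,0]>x0)&(L[:,0]<x1);r=[]
        for sg in(1,-1):
            k=m&(sg*L[:,1]>0)&(abs(sg*L[:,1]-hw)<.015)
            a=np.polyfit(L[k,0],L[k,1],1);r.append(a)
            res=L[k,1]-np.polyval(a,L[k,0])
        sl=(r[0][0]+r[1][0])/2
        off=(r[0][1]+r[1][1])/2
        o=o+np.array([-s,c])*off;yaw=yaw+np.arctan(sl)
    return o,np.degrees(yaw),r[0][1]-r[1][1],(r[0][0]-r[1][0]),L
E
python3 - <<'E'
from h import *
p,d,i=info_shot("w2")
H,S,V=cv2.split(cv2.cvtColor(p,cv2.COLOR_RGB2HSV))
g=(H>50)&(H<90)&(S>100)
P=ray(big(g),i,.058)[:,:2]
o,y,w,ds,L=waist(P,np.array([.55+.002,.217-.03]),np.radians(3.7),-.05,.018,.025)
print("green",o,y,w,ds,"x ext",L[:,0].min(),L[:,0].max(),"y",L[:,1].min(),L[:,1].max())
E
```

```text
t 2.45 [0.6187 0.262  0.3041] [-1.7999e+02 -7.0000e-02 -1.7620e+02] [ 0.28 -0.55 -0.57] 0.0002933124315982141
green [0.55181509 0.18985912] 4.121358292207747 0.048265387159424425 -0.012908538580297769 x ext -0.10433543221649139 0.1237109686619028 y -0.03786848116954166 0.03565916339396019
```

View pics/w2.png

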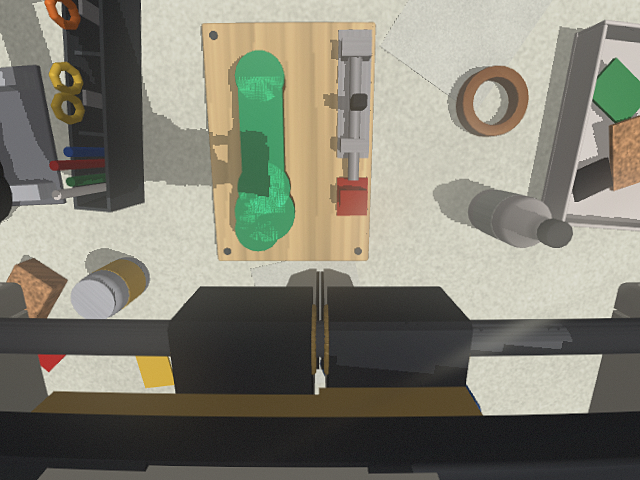

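Whole jig in view: base from (260,50) to (263,250), knob at (359,101), keeper at (352,196). I'll cross-check with the board outline and locate the knob.

```bash
python3 - <<'E'
from h import *
q=np.load("w2.npz");p=q['p'];i={k:q[k] for k in q.files};d=q['d']
H,S,V=cv2.split(cv2.cvtColor(p,cv2.COLOR_RGB2HSV))
def roi(m,x0,x1,y0,y1):
    z=np.zeros(m.shape,np.uint8);z[y0:y1,x0:x1]=m[y0:y1,x0:x1];return z
m=roi((H>8)&(H<28)&(S>60),190,385,10,270);m=cv2.morphologyEx(m,cv2.MORPH_CLOSE,np.ones((5,5)))
P=ray(big(m),i,.018)[:,:2];c,wh,b=axis(P);print("board",c,wh,b.round(4).tolist())
e=b[np.argsort(b[:,1])];
for a in (e[:2],e[2:]):
    v=a[np.argmax(a[:,0])]-a[np.argmin(a[:,0])];print("edge yaw",np.degrees(np.arctan2(v[1],v[0])))
g=roi((H>45)&(H<95)&(S>80),200,320,30,265);P=ray(big(g),i,.058)[:,:2]
o,y,w,ds,L=waist(P,np.array([.552,.19]),np.radians(4),-.055,-.03,.025);print("green heelward waist",o,y,w,ds,L[:,0].min(),L[:,0].max(),L[:,1].min(),L[:,1].max())
k=roi(V<60,345,373,85,115);cc=big(k);K=ray(cc,i,.071);print("knob px",cc.min(0),cc.max(0),K[:,:2].min(0),K[:,:2].max(0),"depth z?",np.median(d[k>0]))
r=roi(((H<8)|(H>172))&(S>120),325,375,165,225);K=ray(big(r),i,.044);print("red",axis(K[:,:2]))
cr=p[20:225,325:385,::-1];cv2.imwrite("pics/k.png",cv2.resize(cr,None,fx=2.9,fy=2.9))
# depth-based heights: world z at green and knob
def wz(u,v):
    K=np.array([[i['fx'],0,i['cx']],[0,i['fy'],i['cy']],[0,0,1]]);n=cv2.undistortPoints(np.array([[[u,v]]],float),K,i['dist_coeffs']).ravel()
    return i['R'].T@(np.r_[n,1]*d[v,u]-i['t'])
for uv in((260,75),(260,230),(359,99),(215,100)):print(uv,wz(*uv))
E
```

```text
board [0.55127454 0.21944786] [296.57510376 208.22697449] [[0.39640000462532043, 0.31349998712539673], [0.41019999980926514, 0.10570000112056732], [0.7060999870300293, 0.12540000677108765], [0.692300021648407, 0.33320000767707825]]
edge yaw 3.80444
edge yaw 3.8044326
green heelward waist [0.55205666 0.18918864] 3.16305960849478 0.04797931657925186 -0.026012335471749453 -0.10446955951197925 0.12371939090715851 -0.0355651294358877 0.037523094283649874Traceback (most recent call last):
  File "<stdin>", line 13, in <module>
  File "h.py", line 16, in big
    return max(cs,key=cv2.contourArea)[:,0,:]
           ~~~^^^^^^^^^^^^^^^^^^^^^^^^
ValueError: max() iterable argument is empty
```

```bash
python3 - <<'E'
from h import *
q=np.load("w2.npz");p=q['p'];i={k:q[k] for k in q.files};d=q['d']
V=p.max(2).astype(int);print(V[88:114:2,346:374:2])
K3=np.array([[i['fx'],0,i['cx']],[0,i['fy'],i['cy']],[0,0,1]])
vs,us=np.mgrid[80:120,340:378];n=cv2.undistortPoints(np.stack([us,vs],-1).reshape(-1,1,2).astype(float),K3,i['dist_coeffs']).reshape(-1,2)
X=(np.c_[n,np.ones(len(n))]*d[80:120,340:378].reshape(-1,1)-i['t'])@i['R']
k=X[:,2]>.06;print("knob top",k.sum(),X[k].min(0),X[k].max(0),X[k].mean(0))
c,s=np.cos(np.radians(3.8)),np.sin(np.radians(3.8));L=(X[k][:,:2]-[.5513,.2194])@np.array([[c,-s],[s,c]]);print("jig frame",L.min(0),L.max(0),L.mean(0))
E
```

```text
[[119 123 111 135 157 167 156 138 166 163 170 166 189 219]
 [114 121 109 135 156 168 158 135 164 164 171 163 190 216]
 [113 123 111 136 162 176 163 140 173 171 173 163 197 214]
 [114 121 112 120  81  73  75  71  75  76 114 166 203 213]
 [115 124 107  67  81  80  81  78  80  78  72 172 203 209]
 [115 125  97  73  80  80  78  77  79  80  73 172 198 210]
 [117 125  73  72  79  78  79  77  82  81  81 169 220 210]
 [116 125  72  73  80  78  77  80  81  80  76 168 216 208]
 [115 124  66  73  80  79  80  78  81  80  76 169 214 207]
 [114 124  62  71  76  76  78  77  73  74  91 164 214 208]
 [113 123  66  70  72  71  71  71  70  71 180 164 227 205]
 [116 124 104  81  88  86  86  74 109 173 169 166 146 202]
 [114 108 117 141 162 173 155 140 163 163 168 165 227 203]]
knob top 264 [0.4891082  0.25734939 0.06009625] [0.55259074 0.30322763 0.46941272] [0.49843884 0.29369624 0.09213997]
jig frame [-0.05668809  0.03778042] [0.00380296 0.0869904 ] [-0.04782104  0.07763622]
```

```bash
python3 - <<'E'
from h import *
q=np.load("w2.npz");i={k:q[k] for k in q.files}
W=ray([[352.5,94],[366.5,94],[352.5,106.5],[366.5,106.5],[359.5,100.2]],i,.071)[:,:2]
c,s=np.cos(np.radians(3.8)),np.sin(np.radians(3.8));M=np.array([[c,-s],[s,c]])
print(W.round(4).tolist(),((W-[.5513,.2194])@M).round(4).tolist())
E
```

```text
[[0.4879, 0.289], [0.4868, 0.3043], [0.5008, 0.2901], [0.4998, 0.3055], [0.4937, 0.2972]] [[-0.0587, 0.0736], [-0.0587, 0.089], [-0.0457, 0.0739], [-0.0457, 0.0893], [-0.0523, 0.0815]]
```

Call:
apply_moves:
  deltas: "0 0.0963 0.0263 0 0 0 0; 0 0.0963 0.0263 0 0 0 0; 0 0.0963 0.0263 0 0 0 0; 0 0.0963 0.0263 0 0 0 0; 0 0 0 0.12 0 0 0; 0 0 0 0.12 0 0 0; 0 0 0 0.12 0 0 0; 0 0 0 0.12 0 0 0"

```text
clock: 3.3
tool_pos: [0.4622, 0.2932, 0.1118]
tcp_rot: [180.0, 0.1, -176.2]
force: [0.7, 0.0, -0.5]
gripper_width: 0.0006
grip_force: 0.0
```

Call:
apply_moves:
  deltas: "0 0 0 0 0 0 0; 0 0 0 0 0 0 0"

```text
clock: 3.5
tool_pos: [0.4624, 0.2928, 0.1133]
tcp_rot: [-180.0, -0.1, -176.3]
force: [-0.0, -0.1, 0.3]
gripper_width: 0.0007
grip_force: 0.0
```

```bash
cat >> h.py <<'E'
JO=np.array([.5513,.2194]);JY=np.radians(3.8)
def jig(xy,o=JO,y=JY):
    c,s=np.cos(y),np.sin(y);return (np.asarray(xy)[...,:2]-o)@np.array([[c,-s],[s,c]])
E
python3 - <<'E'
from h import *
p,d,i=info_shot("w3");print(jig(sense()['tool_pos']))
print(proj([[0.4937,0.2972,.071]],i))
E
```

```text
t 3.5 [0.4624 0.2928 0.1133] [-1.7997e+02 -6.0000e-02 -1.7626e+02] [-0.03 -0.07  0.29] 0.0006810201027352533
[-0.08196673  0.07984298]
[[323.56010812 305.24748951]]
```

View pics/w3.png

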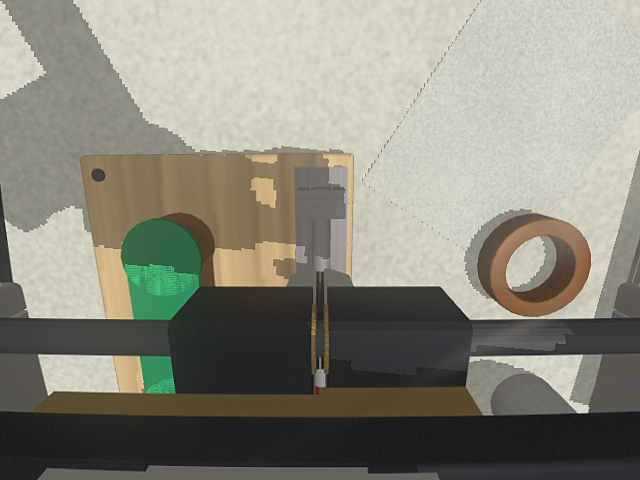

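Fingers (at ~(320,270)) sit over the bolt bar just behind the knob. I'll go down, then push.

Call:
apply_moves:
  deltas: "0 0.01 0 0.06 0 0 0; 0 0 0 0.05 0 0 0; 0 0 0 0.05 0 0 0; 0 0 0 0 0 0 0"

```text
clock: 3.95
tool_pos: [0.46, 0.293, 0.0497]
tcp_rot: [180.0, 0.0, -176.3]
force: [-1.0, 0.1, 1.0]
gripper_width: 0.0006
grip_force: 0.0
```

Call:
apply_moves:
  deltas: "0 -0.02 0 0 0 0 0; 0 -0.02 0 0 0 0 0; 0 -0.01 0 0 0 0 0; 0 -0.01 0 0 0 0 0; 0 -0.01 0 0 0 0 0; 0 -0.01 0 0 0 0 0; 0 0 0 0 0 0 0"

```text
clock: 4.65
tool_pos: [0.4921, 0.2948, 0.0486]
tcp_rot: [-180.0, 0.0, -176.3]
force: [0.7, -0.1, 0.2]
gripper_width: 0.0006
grip_force: 0.0
```

Call:
apply_moves:
  deltas: "0 -0.01 0 0 0 0 0; 0 -0.01 0 0 0 0 0; 0 -0.01 0 0 0 0 0"

```text
clock: 4.95
tool_pos: [0.5035, 0.2955, 0.0484]
tcp_rot: [-180.0, -0.0, -176.3]
force: [-1.9, -0.1, 0.3]
gripper_width: 0.0005
grip_force: 1.2
```

Call:
apply_moves:
  deltas: "0 -0.01 0 0 0 0 0; 0 -0.01 0 0 0 0 0"

```text
clock: 5.15
tool_pos: [0.5097, 0.2959, 0.0483]
tcp_rot: [-180.0, -0.3, -176.3]
force: [-26.1, -4.2, 20.0]
gripper_width: -0.0
grip_force: 13.2
```

Call:
apply_moves:
  deltas: "0 -0.005 0 0 0 0 0; 0 -0.005 0 0 0 0 0"

```text
clock: 5.35
tool_pos: [0.5098, 0.2959, 0.0483]
tcp_rot: [-179.9, -0.7, -176.3]
force: [-41.0, -5.9, 30.0]
gripper_width: 0.0006
grip_force: 20.6
```

Call:
apply_moves:
  deltas: "0 0.02 0 0 0 0 0; 0 0.02 0 0 0 0 0; 0 0 0 -0.1 0 0 0; 0 0 0 -0.12 0 0 0; 0 0 0 -0.12 0 0 0; 0 0 0 -0.12 0 0 0; 0 0 0 -0.12 0 0 0"

```text
clock: 6.05
tool_pos: [0.4998, 0.2951, 0.2829]
tcp_rot: [180.0, 0.1, -176.3]
force: [0.9, 0.8, -0.2]
gripper_width: 0.0002
grip_force: 0.0
```

Call:
apply_moves:
  deltas: "0.9 -0.12 -0.04 -0.02 0 0 0; 0.9 -0.12 -0.04 -0.02 0 0 0; 0.9 -0.12 -0.03 -0.02 0 0 0; 0.9 0 0 0 0 0 0; 0.9 0 0 0 0 0 0"

```text
clock: 6.55
tool_pos: [0.6447, 0.2605, 0.3022]
tcp_rot: [-180.0, -0.1, -176.4]
force: [-0.1, -0.6, -0.0]
gripper_width: 0.0359
grip_force: 0.0
```

```bash
python3 - <<'E'
from h import *
p,d,i=info_shot("w4")
a=proj([[.5513-.15,.2194+.11,.04],[.5513+.15,.2194+.11,.04],[.5513-.15,.2194+.05,.04],[.5513+.15,.2194+.05,.04]],i);x0,y0=np.maximum(a.min(0).astype(int),0);x1,y1=a.max(0).astype(int);print(x0,y0)
cv2.imwrite("pics/k.png",cv2.resize(p[y0:y1,x0:x1,::-1],None,fx=2.4,fy=2.4))
E
```

```text
t 6.55 [0.6447 0.2605 0.3022] [-1.7996e+02 -1.1000e-01 -1.7640e+02] [-0.08 -0.63 -0.02] 0.03589078403035462
324 0
```

View pics/k.png

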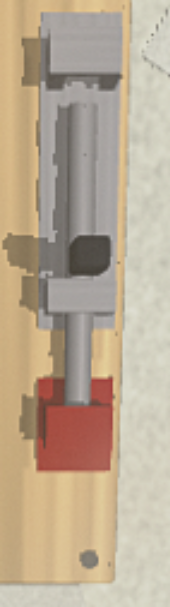

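The bolt tip now disappears under the red bridge at crop (80,400), with the knob at crop (90,255) close to the front guide. I'll compute its travel.

```bash
python3 - <<'E'
from h import *
q=np.load("w4.npz");i={k:q[k] for k in q.files};p=q['p']
m=np.zeros(p.shape[:2],np.uint8);m[85:125,345:378]=(p.max(2)<100)[85:125,345:378]
c=big(m);print(c.min(0),c.max(0))
for k in range(94,120,2):print(p[k,348:376:2].max(1))
W=ray([[361.5,106.2]],i,.071)
print(jig(W))
E
```

```text
[351  98] [369 114]
[117 122 101 133 153 173 159 139 169 166 174 166 177 220]
[114 121 101 134 154 174 163 143 168 169 175 168 177 221]
[114 122 101 136 106  84  83  77  87  85  92 176 176 219]
[117 121 104  95  76  79  79  79  81  79  75 150 174 220]
[116 124 106  69  76  81  80  82  82  82  78 147 188 218]
[119 123  94  72  77  80  82  78  82  84  78 146 190 218]
[116 123  94  70  78  83  81  79  80  82  78 144 186 215]
[115 124  93  71  79  80  81  82  80  82  75 181 188 216]
[118 122  95  75  76  79  77  78  82  78  73 177 205 214]
[118 124  91  73  73  73  74  73  70  68 120 169 200 212]
[112 122 113  77  86  89  84  75  80 181 179 167 200 211]
[162 164 160 162 160 155 158 152 171 169 169 168 198 211]
[163 164 165 165 165 165 163 165 167 167 163 162 180 209]
[[-0.01990648  0.08073356]]
```

Knob travel is ≈31 mm to a hard stop (41 N, no further motion), so the bolt is home. Next is the rack view.

Call:
apply_moves:
  deltas: "0.9 0.007 -0.11 0 0 0 0; 0.9 0.007 -0.11 0 0 0 0; 0.9 0.007 -0.11 0 0 0 0; 0.9 0.007 -0.11 0 0 0 0; 0.9 0.007 -0.11 0 0 0 0; 0.9 0.007 -0.11 0 0 0 0; 0.9 0.007 -0.11 0 0 0 0; 0.9 0.007 -0.11 0 0 0 0"

```text
clock: 7.4
tool_pos: [0.643, -0.0918, 0.3061]
tcp_rot: [-180.0, 0.2, -176.2]
force: [0.6, 0.4, 0.4]
gripper_width: 0.084
grip_force: 0.0
```

Call:
apply_moves:
  deltas: "0.9 0.007 -0.11 0 0 0 0; 0.9 0.007 -0.11 0 0 0 0; 0.9 0 0 0 0 0 0; 0.9 0 0 0 0 0 0; 0.9 0 0 0 0 0 0"

```text
clock: 7.9
tool_pos: [0.644, -0.1777, 0.3053]
tcp_rot: [-180.0, 0.1, -176.2]
force: [0.2, 0.0, 0.6]
gripper_width: 0.0838
grip_force: 0.0
```

```bash
python3 - <<'E'
from h import *
p,d,i=info_shot("w5")
V=p.max(2)
a=proj([[.42,-.24,.05],[.42,-.12,.05],[.70,-.24,.05],[.70,-.12,.05]],i);print(a.round())
x0,y0=np.maximum(a.min(0).astype(int),0);x1,y1=a.max(0).astype(int)
m=np.zeros(V.shape,np.uint8);m[y0:min(y1,280),x0:x1]=(V<55)[y0:min(y1,280),x0:x1]
P=ray(big(m),i,.05)[:,:2]
o,y,w,ds,L=waist(P,np.array([.552,-.183]),np.radians(4),-.055,.018,.029)
print("black",o,y,w,ds,"x",L[:,0].min(),L[:,0].max(),"y",L[:,1].min(),L[:,1].max())
E
```

```text
t 7.9 [ 0.644  -0.1777  0.3053] [-1.8000e+02  8.0000e-02 -1.7621e+02] [0.17 0.05 0.58] 0.08381585441973859
[[277.   1.]
 [386.  10.]
 [268. 247.]
 [362. 253.]]
black [ 0.55229895 -0.19087561] 3.5123874345433617 0.03863553522061128 0.22141049193218762 x -0.023858173412950368 0.07008359512329561 y -0.026777313289694557 0.024485632390033183
```

View pics/w5.png

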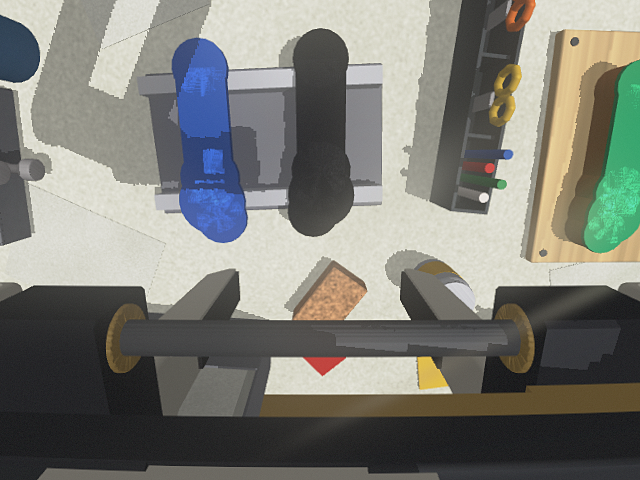

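The black cover is clear from (320,30) at the heel to (320,235) at the toe. The threshold needs tuning.

```bash
python3 - <<'E'
from h import *
q=np.load("w5.npz");i={k:q[k] for k in q.files};p=q['p'];V=p.max(2)
print(V[120,270:380:3],V[45,280:370:4],V[220,270:380:4])
for th in(60,70,80):
    m=np.zeros(V.shape,np.uint8);m[15:250,283:362]=(V<th)[15:250,283:362]
    m=cv2.morphologyEx(m,cv2.MORPH_OPEN,np.ones((3,3)))
    P=ray(big(m),i,.05)[:,:2]
    o,y,w,ds,L=waist(P,np.array([.552,-.183]),np.radians(4),-.05,.015,.029)
    print(th,"black",o,y,w,ds,"x",L[:,0].min(),L[:,0].max(),"y",L[:,1].min(),L[:,1].max())
E
```

```text
[130 131 132 131 136  89  92  93  91  51  52  54  53  53  53  54  51  54
  53  54  51  55  56  60  58  66 138 138 136 137 139 140 139 139 139 143
 140] [222 201 153 148  78  78  77  78  77  77  74  76  78  76  77  76  70 226
 217 214 219 215 213] [217 224 222 220 228  71  72  68  69  73  72  78  80  80  84  86  85  86
 208 222 220 219 213 215 215 222 218 215]
60 black [ 0.55234213 -0.18653502] 14.302034915453783 0.049391528333174936 0.4281021456735953 x -0.0388876991996515 0.06859685176050273 y -0.04550907854765338 0.029241760522775852
70 black [ 0.5520251  -0.18335927] 3.419480409950443 0.05644619059347459 -0.005672057233613102 x -0.0628199156964488 0.10381092975390849 y -0.03834622329842602 0.035446328321198026
80 black [ 0.55203658 -0.18352277] 3.088742290754724 0.05686562969394399 0.006486685589003012 x -0.09862583673016828 0.12567009071736263 y -0.03881163793223357 0.041363146873127324
```

```bash
python3 - <<'E'
from h import *
q=np.load("w5.npz");i={k:q[k] for k in q.files};p=q['p'];V=p.max(2)
for th in(84,88,100):
    m=np.zeros(V.shape,np.uint8);m[15:250,283:362]=(V<th)[15:250,283:362]
    m=cv2.morphologyEx(m,cv2.MORPH_OPEN,np.ones((3,3)))
    P=ray(big(m),i,.05)[:,:2]
    o,y,w,ds,L=waist(P,np.array([.552,-.183]),np.radians(4),-.05,.015,.029)
    print(th,"black",o,y,w,ds,"x",L[:,0].min(),L[:,0].max(),"y",L[:,1].min(),L[:,1].max())
E
```

```text
84 black [ 0.55203658 -0.18352277] 3.088742290754724 0.05686562969394399 0.006486685589003012 x -0.1076805198400422 0.1282110366147592 y -0.03881163793223357 0.041492681761740174
88 black [ 0.55203559 -0.18350909] 3.6209432899816543 0.056839044064776106 -0.012085515721061126 x -0.10764528547248528 0.12805400558203273 y -0.039779770900063176 0.04076064532351269
100 black [ 0.55248822 -0.19005097] 0.27059761206905886 0.07124551625271665 0.13432866415044448 x -0.10830748111543446 0.12851398070766273 y -0.03868985397014192 0.054046591018271355
```

Call:
apply_moves:
  deltas: "1 0.1133 -0.0005 0 0 0 0.0045; 1 0.1133 -0.0005 0 0 0 0; 1 0 0 0.12 0 0 0; 1 0 0 0.12 0 0 0; 1 0 0 0.12 0 0 0; 1 0 0 0.12 0 0 0; 1 0 0 0.03 0 0 0; 1 0 0 0 0 0 0"

```text
clock: 8.75
tool_pos: [0.5523, -0.1836, 0.0985]
tcp_rot: [179.9, -0.2, -176.6]
force: [-0.1, -0.4, 0.3]
gripper_width: 0.0931
grip_force: 0.0
```

Call:
apply_moves:
  deltas: "1 0 0 0 0 0 0; 1 0 0 0 0 0 0; 1 0 0 0 0 0 0"

```text
clock: 9.05
tool_pos: [0.5555, -0.1862, 0.1032]
tcp_rot: [-179.9, 0.2, -176.7]
force: [0.1, -0.5, 0.4]
gripper_width: 0.0928
grip_force: 0.0
```

```bash
python3 - <<'E'
from h import *
p,d,i=info_shot("w6")
E
```

```text
t 9.05 [ 0.5555 -0.1862  0.1032] [-179.88    0.24 -176.7 ] [ 0.13 -0.46  0.35] 0.09281878574683397
```

View pics/w6.png

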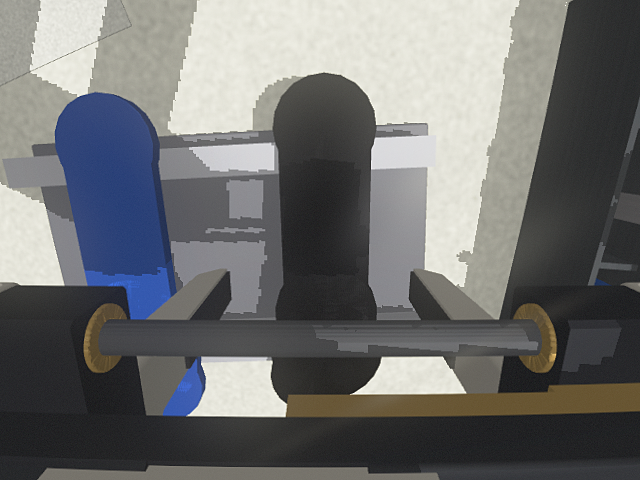

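The cover waist (280–370 px) sits centred between the open fingers (230 and 410), clear of the blue cover. Descending and closing.

Call:
apply_moves:
  deltas: "1 0 0 0.05 0 0 0; 1 0 0 0.05 0 0 0; 1 0 0 0.05 0 0 0; 1 0 0 0.02 0 0 0; 1 0 0 0.005 0 0 0; 1 0 0 0 0 0 0; 1 0 0 0 0 0 0"

```text
clock: 9.8
tool_pos: [0.5546, -0.1859, 0.0317]
tcp_rot: [-179.9, 0.1, -176.7]
force: [-0.4, 0.3, 0.2]
gripper_width: 0.0931
grip_force: 0.0
```

```bash
python3 - <<'E'
from h import *
for k in range(3):
    s=sense();print(s['clock'],s['tool_pos'].round(4),s['tcp_rot'].round(2),s['force'].round(1),s['qd'].round(1))
    camera("top")
E
```

```text
9.8 [ 0.5546 -0.1859  0.0317] [-1.7995e+02  1.1000e-01 -1.7671e+02] [-0.4  0.3  0.2] [ 0.  -0.1  0.1  0.1 -0.2 -0.1]
9.85 [ 0.5546 -0.1859  0.0317] [-1.7994e+02  1.1000e-01 -1.7670e+02] [ 0.6  0.3 -0.6] [ 0.  -0.   0.3 -0.  -0.1 -0. ]
9.9 [ 0.5545 -0.1859  0.0315] [-1.7995e+02  1.0000e-01 -1.7671e+02] [-0.  -0.3  0.3] [-0.1  0.1  0.2  0.1 -0.2 -0. ]
```

Call:
apply_moves:
  deltas: "1 0 0.006 0.003 0 0 0; 0.5 0 0 0 0 0 0; 0.5 0 0 0 0 0 0; 0.5 0 0 0 0 0 0; 0.5 0 0 0 0 0 0; 0.5 0 0 0 0 0 0; 0.4 0 0 0 0 0 0; 0.4 0 0 0 0 0 0"
  force: 30

```text
clock: 10.75
tool_pos: [0.5535, -0.1831, 0.029]
tcp_rot: [180.0, -0.0, -176.7]
force: [-0.1, -0.8, 0.9]
gripper_width: 0.0576
grip_force: 30.0
```

Call:
apply_moves:
  deltas: "0.4 0 0 0 0 0 0; 0.4 0 0 0 0 0 0; 0.4 0 0 0 0 0 0"

```text
clock: 11.05
tool_pos: [0.5535, -0.1831, 0.029]
tcp_rot: [180.0, -0.0, -176.7]
force: [-0.5, -0.3, -0.1]
gripper_width: 0.0579
grip_force: 30.0
```

Gripped at 58 mm. Lifting.

Call:
apply_moves:
  deltas: "0.4 0 0 -0.02 0 0 0; 0.4 0 0 -0.03 0 0 0; 0.4 0 0 -0.06 0 0 0; 0.4 0 0 -0.1 0 0 0; 0.4 0 0 -0.1 0 0 0; 0.4 0 0 -0.1 0 0 0; 0.4 0 0 -0.06 0 0 0; 0.4 0 0 -0.02 0 0 0"

```text
clock: 11.85
tool_pos: [0.5554, -0.1839, 0.2305]
tcp_rot: [-179.8, 0.4, -176.7]
force: [-0.4, 0.1, -1.8]
gripper_width: 0.0576
grip_force: 30.0
```

Call:
apply_moves:
  deltas: "0.4 0 0 0 0 0 0; 0.4 0 0 0 0 0 0; 0.4 0 0 0 0 0 0"

```text
clock: 12.15
tool_pos: [0.5524, -0.1826, 0.2226]
tcp_rot: [179.9, -0.2, -176.7]
force: [-1.1, -1.0, -0.8]
gripper_width: 0.0574
grip_force: 30.0
```

```bash
python3 - <<'E'
from h import *
p,d,i=info_shot("w7")
from workcell import *
t,td=camera("top");np.savez("top7.npz",p=t,d=td);a,b=camera("scene");np.savez("scene7.npz",p=a,d=b)
c=np.zeros((480,800,3),np.uint8);c[:480,:400]=cv2.resize(p[:300,120:520,::-1],None,fx=1,fy=1.6)[:480];c[:,400:]=cv2.resize(a[80:330,190:400,::-1],(400,480))
cv2.imwrite("pics/m7.png",c)
E
```

```text
t 12.15 [ 0.5524 -0.1826  0.2226] [ 179.9    -0.19 -176.71] [-1.09 -1.04 -0.78] 0.057413059987990324
```

View pics/m7.png

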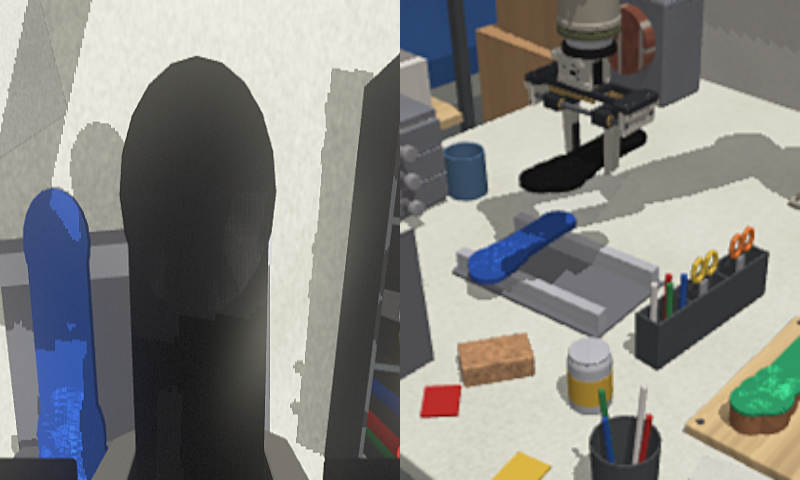

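The cover hangs level in the grip and the blue one is undisturbed on the rack. Carrying across with ramps.

Call:
apply_moves:
  deltas: "0.4 -0.002 0.03 0 0 0 0; 0.4 -0.004 0.06 0 0 0 0; 0.4 -0.006 0.1 0 0 0 0; 0.4 -0.006 0.1 0 0 0 0; 0.4 -0.006 0.1 0 0 0 0; 0.4 -0.006 0.1 0 0 0 0; 0.4 -0.006 0.1 0 0 0 0; 0.4 -0.006 0.1 0 0 0 0"

```text
clock: 13.1
tool_pos: [0.5538, 0.0958, 0.2249]
tcp_rot: [180.0, -0.0, -176.7]
force: [0.7, 0.9, -0.0]
gripper_width: 0.0575
grip_force: 30.0
```

Call:
apply_moves:
  deltas: "0.4 -0.006 0.1 0 0 0 0; 0.4 -0.004 0.07 0 0 0 0; 0.4 -0.003 0.04 0 0 0 0; 0.4 -0.001 0.02 0 0 0 0; 0.4 0 0.008 0 0 0 -0.005; 0.4 0 0 0 0 0 0; 0.4 0 0 0 0 0 0; 0.4 0 0 0 0 0 0"

```text
clock: 13.9
tool_pos: [0.5548, 0.1877, 0.2251]
tcp_rot: [-180.0, 0.0, -176.3]
force: [-0.1, -0.1, -0.6]
gripper_width: 0.0577
grip_force: 30.0
```

Call:
apply_moves:
  deltas: "0.4 0 0 0.01 0 0 0; 0.4 0 0 0.03 0 0 0; 0.4 0 0 0.04 0 0 0; 0.4 0 0 0.03 0 0 0; 0.4 0 0 0.01 0 0 0; 0.4 0 0 0 0 0 0; 0.4 0 0 0 0 0 0; 0.4 0 0 0 0 0 0"

```text
clock: 14.7
tool_pos: [0.5551, 0.1889, 0.1779]
tcp_rot: [180.0, 0.1, -176.3]
force: [0.3, -0.3, -0.6]
gripper_width: 0.0578
grip_force: 30.0
```

```bash
cat > m.py <<'E'
from h import *
import sys
for k in range(5):
    s=sense();camera("top")
p,d,i=info_shot(sys.argv[1]);s=sense();T=s['tool_pos'];V=p.max(2).astype(int)
print("TCP in jig",jig(T).round(4),"goal [0,-.03]")
# heel part of held cover: dark blob in upper image
m=np.zeros(V.shape,np.uint8);m[:285,180:460]=(V<int(sys.argv[2]))[:285,180:460]
m=cv2.morphologyEx(m,cv2.MORPH_OPEN,np.ones((5,5)))
c=big(m);print("px",c.min(0),c.max(0))
z=T[2]+.021
P=ray(c,i,z)[:,:2];L=jig(P)
print("heel end x",L[:,0].min(),"heel width",end=" ")
for a,b in((-.105,-.095),(-.09,-.08),(-.06,-.05),(-.05,-.04),(-.04,-.03),(-.03,-.02),(-.02,-.01)):
    k=(L[:,0]>a)&(L[:,0]<b)
    if k.any():print((a,b),L[k,1].min().round(4),L[k,1].max().round(4))
# top-face plane from depth
K=np.array([[i['fx'],0,i['cx']],[0,i['fy'],i['cy']],[0,0,1]])
mm=cv2.erode(m,np.ones((9,9)));v,u=np.nonzero(mm);k=d[v,u]>0;v,u=v[k],u[k]
n=cv2.undistortPoints(np.c_[u,v].astype(float).reshape(-1,1,2),K,i['dist_coeffs']).reshape(-1,2)
X=(np.c_[n,np.ones(len(n))]*d[v,u][:,None]-i['t'])@i['R'];k=abs(X[:,2]-z)<.03;J=jig(X[k])
A=np.c_[np.ones(len(J)),J];f=np.linalg.lstsq(A,X[k,2],rcond=None)[0];print("top face z at (-.05,-.03):",f@[1,-.05,-.03],"slopes",f[1:],"expected",z,len(J))
E
python3 m.py w8 80
```

```text
t 14.95 [0.5548 0.1888 0.1774] [ 1.7999e+02  4.0000e-02 -1.7626e+02] [ 1.45 -0.45 -1.6 ] 0.057728345599494225
TCP in jig [ 0.0014 -0.0308] goal [0,-.03]
px [240  48] [394 284]
heel end x -0.10421601588722001 heel width (-0.105, -0.095) -0.0573 -0.0065
(-0.09, -0.08) -0.0628 -0.0011
(-0.06, -0.05) -0.0603 -0.003
(-0.05, -0.04) -0.0601 -0.0058
(-0.04, -0.03) -0.06 -0.003
(-0.03, -0.02) -0.06 -0.0025
(-0.02, -0.01) -0.0599 -0.0024
top face z at (-.05,-.03): 0.19755164635833772 slopes [ 2.69182486e-04 -6.04211333e-05] expected 0.19831549087491848 27144
```

```bash
python3 - <<'E'
from h import *
q=np.load("w8.npz");i={k:q[k] for k in q.files};p=q['p'];V=p.max(2)
print(V[25:70:2,318]);print(V[150,225:260:2],V[150,380:410:2])
z=.1976
uv=proj([[*(JO+np.array([[np.cos(JY),-np.sin(JY)],[np.sin(JY),np.cos(JY)]])@[x,-.03]),z] for x in(-.112,-.106)],i);print("expected heel px",uv)
t,td=camera("top");np.savez("top8.npz",p=t,d=td);a,b=camera("scene");np.savez("scene8.npz",p=a,d=b)
c=np.zeros((480,800,3),np.uint8);c[:,:400]=cv2.resize(t[190:320,190:300,::-1],(400,480),interpolation=cv2.INTER_CUBIC);c[:,400:]=cv2.resize(a[190:370,310:490,::-1],(400,480),interpolation=cv2.INTER_CUBIC)
cv2.imwrite("pics/m8.png",c)
E
```

```text
[230 229 230 229 233  79  84  85  83  80  80  79  78  76  75  74  72  73
  69  67  69  67  66]
[160 158 151 156 156 158 157 163 144 160 167  55  56  54  57  56  56  55] [ 75  71  71  72  89 234 225 225 226 226 229 230 224 220 216]
expected heel px [[321.83314708  26.53966274]
 [321.83184056  43.51851359]]
```

View pics/m8.png

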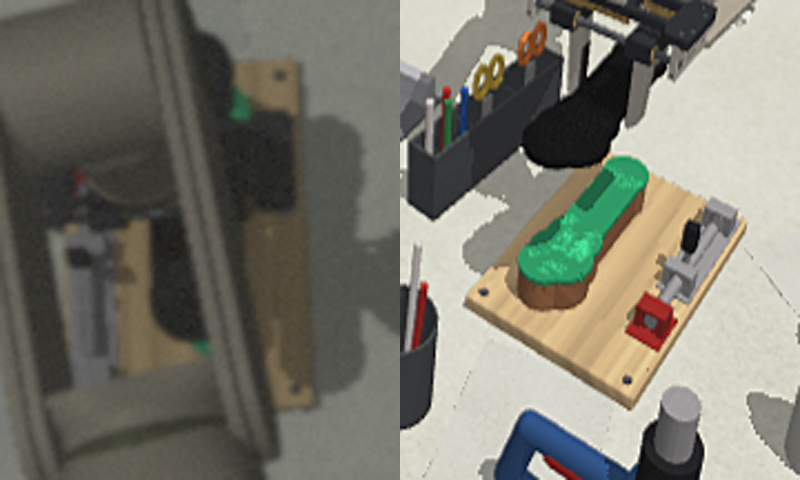

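Left: jig seen through the arm. Right: the cover is held level above the base, toe over toe, with the bolt tip in the keeper. Lowering most of the way with small corrections.

Call:
apply_moves:
  deltas: "0.4 0.004 0.0025 0.01 0 0 0; 0.4 0 0 0.04 0 0 0; 0.4 0 0 0.06 0 0 0; 0.4 0 0 0.06 0 0 0; 0.4 0 0 0.04 0 0 0; 0.4 0 0 0.02 0 0 0; 0.4 0 0 0.005 0 0 0; 0.4 0 0 0 0 0 0"

```text
clock: 15.9
tool_pos: [0.5532, 0.1898, 0.0834]
tcp_rot: [180.0, 0.0, -176.3]
force: [-0.0, 0.4, -1.1]
gripper_width: 0.0577
grip_force: 30.0
```

Call:
apply_moves:
  deltas: "0.4 0 0 0 0 0 0; 0.4 0 0 0 0 0 0; 0.4 0 0 0 0 0 0"

```text
clock: 16.2
tool_pos: [0.5535, 0.1898, 0.0839]
tcp_rot: [180.0, 0.1, -176.3]
force: [0.6, -0.1, -0.5]
gripper_width: 0.0576
grip_force: 30.0
```

```bash
cat > f.py <<'E'
from h import *
import sys
q=np.load(sys.argv[1]+".npz");i={k:q[k] for k in q.files};p=q['p'];V=p.max(2);d=q['d']
m=np.zeros(V.shape,np.uint8);m[:270,180:460]=(V<int(sys.argv[2]))[:270,180:460];m=cv2.morphologyEx(m,cv2.MORPH_OPEN,np.ones((5,5)))
P=ray(big(m),i,float(sys.argv[3]))[:,:2]
R=np.array([[np.cos(JY),-np.sin(JY)],[np.sin(JY),np.cos(JY)]])
o,y,w,ds,L=waist(P,JO+R@[0,-.03],JY,-.055,float(sys.argv[4]),.029)
print("waist in jig",jig(o),"yaw rel",y-3.8,"w",w,"par",ds,"heel",L[:,0].min(), "jig heel",jig(P)[:,0].min())
E
python3 f.py w8 100 .1976 -.015; python3 m.py w9 100
```

```text
waist in jig [-9.45499668e-08 -3.10347591e-02] yaw rel 0.573310905212173 w 0.0574661464679541 par 0.0030774290811353485 heel -0.1090405697540779 jig heel -0.10902633147331835
t 16.45 [0.5529 0.1897 0.0832] [ 1.8000e+02  1.0000e-02 -1.7625e+02] [ 0.14  0.91 -1.  ] 0.057380624347523716
TCP in jig [-0.0004 -0.0298] goal [0,-.03]
px [240  35] [394 284]
heel end x -0.1105661466939774 heel width (-0.105, -0.095) -0.0576 -0.0043
(-0.09, -0.08) -0.0619 -0.0
(-0.06, -0.05) -0.0594 -0.0019
(-0.05, -0.04) -0.0593 -0.0018
(-0.04, -0.03) -0.0592 -0.0016
(-0.03, -0.02) -0.0591 -0.0015
(-0.02, -0.01) -0.0591 -0.0015
top face z at (-.05,-.03): 0.10327725043558578 slopes [-0.00031315 -0.00022413] expected 0.10408506521907047 29671
```

Call:
apply_moves:
  deltas: "0.4 0 0.001 0.01 0 0 0.0045; 0.4 0 0 0.02 0 0 0; 0.4 0 0 0.02 0 0 0; 0.4 0 0 0.01 0 0 0; 0.4 0 0 0.003 0 0 0; 0.4 0 0 0 0 0 0; 0.4 0 0 0 0 0 0; 0.4 0 0 0 0 0 0"

```text
clock: 17.3
tool_pos: [0.5532, 0.1901, 0.0583]
tcp_rot: [180.0, 0.0, -176.7]
force: [-0.6, 0.2, -1.2]
gripper_width: 0.0577
grip_force: 30.0
```

```bash
python3 m.py w10 100; python3 f.py w10 100 .078 -.015;  python3 - <<'E'
from h import *
a,b=camera("scene");t,_=camera("top")
c=np.zeros((480,800,3),np.uint8);c[:,:400]=cv2.resize(t[190:320,190:300,::-1],(400,480),interpolation=cv2.INTER_CUBIC);c[:,400:]=cv2.resize(a[210:350,330:470,::-1],(400,480),interpolation=cv2.INTER_CUBIC)
cv2.imwrite("pics/m10.png",c)
E
```

```text
t 17.55 [0.553  0.1901 0.058 ] [ 1.8000e+02  1.0000e-02 -1.7666e+02] [-0.06  0.56 -1.38] 0.0575952041157277
TCP in jig [-0.0003 -0.0294] goal [0,-.03]
px [240  35] [394 284]
heel end x -0.11050294861509287 heel width (-0.105, -0.095) -0.0565 -0.0036
(-0.09, -0.08) -0.061 0.0009
(-0.06, -0.05) -0.0585 -0.0012
(-0.05, -0.04) -0.0585 -0.0011
(-0.04, -0.03) -0.0584 -0.001
(-0.03, -0.02) -0.0585 -0.001
(-0.02, -0.01) -0.0586 -0.001
top face z at (-.05,-.03): 0.07813371368470072 slopes [-8.13775608e-06 -1.56229837e-04] expected 0.07897816404477825 29511
waist in jig [ 3.59128592e-08 -2.93758389e-02] yaw rel 0.9756413844139571 w 0.04274394244993254 par -0.33226845555414486 heel -0.11080299651736986 jig heel -0.11079966854272646
```

View pics/m10.png

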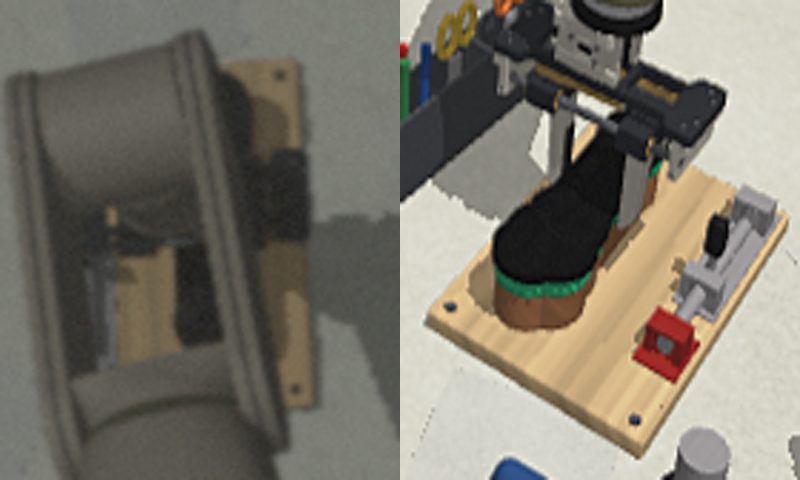

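Left: arm over the jig. Right: the cover hovers level above the green base with toes aligned, and the bolt is in the keeper. Errors are within about 1 mm, so I'm handing in.

```bash
python3 -c "
from workcell import *
print(sign_off())"
```

```text
the job is handed in; nothing more can be done
None
```

I slid the bolt home against its hard stop, then carried the black cover over the caddy; it is now held level about 10 mm above the green base, toe over toe and heel over heel, within about 1 mm by my measurements, and the job is handed in.

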